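# Hang the table lantern on its stand

### The arm

A 6-joint arm with a two-finger parallel gripper is mounted at the origin on the work surface. World frame = base frame: x ahead of the robot, y to its left, z up, the work surface at z = 0. Lengths are in m, angles in rad, forces in N, time in s.
With the tool pointing down it reaches from about 0.35 to 0.975 m from the base axis. Payload 4.9 kg.
Tool frame: the origin (TCP) lies midway between the tips of the shut fingers; the grasp point (between the pads) lies 19 mm behind it; z points along the fingers, y is the line along which they close (so a half turn about z gives the same grasp; the last joint's range is limited). The gripper opens to 85 mm and grips with 20 to 120 N. Pads are 22 mm wide; open, the fingers measure 114 mm over their backs; the gripper's body (76 mm by 85 mm) begins 54 mm behind the grasp point. The pads swing forward as they close: fully open they stand 13 mm farther back than shut.
Start: joints at [-1.276, 0.053, 1.613, -0, 1.476, -0.119], TCP at [0.251, -0.572, 0.231] pointing down, gripper open.
Joint ranges: [-3.01, 3.01], [-1.01, 2.22], [0.06, 2.58], [-1.02, 4.17], [0.09, 2.62], [-3.14, 3.14]. Speed limits (rad/s): [2.57, 2.57, 3.14, 3.14, 3.14, 3.14].

### API

Orientations are given as a unit quaternion [w, x, y, z].
In Python, from plant import state, grab_frame, job_done, cut_out, place_of gives the robot as it stands.
- The arm moves only by the tool jog_arm, never from a script. Its argument "motion" is text: rows parted by semicolons, each of 7 numbers parted by spaces: the opening in per cent of the stroke, from 0 (shut) to 100 (fully open), then the shift along the tool's x, y, z as a fraction of full scale, then the turn, a rotation vector about the tool's x, y, z as a fraction of full scale. A call has exactly 5 rows; each row is the pose to reach, as a shift and turn from the pose commanded when the call began, along the tool's axes at that moment; what a row does not reach only later rows make up. Full scale, the value 1, is 50 cm for a shift and 1.5 rad for a turn. A row lasts 1/8 s, in which the tool goes at most 62.5 mm and 10.7 degrees, less where a joint would pass 70% of its speed; a pose out of reach is approached as far as the arm can. A call with a number of a shift or a turn outside -1 to 1 is refused whole. A call with a gripper value outside its range is refused whole. The fingers move at their own pace and stop on an object; the grip force is fixed at half the most. Time passes only in rows, so rows that repeat a pose let the fingers close, or fill a call up. It gives the time, the measured TCP pose, the force, the opening and the grip force at its end, in the units of the state.
- state(): the state, without advancing time (a new reading comes with each control period).
- grab_frame(name): name is "scene" or "side" or "wrist"; returns a dict with "color" (480x640x3 uint8, red, green, blue), "range_z" (480x640 float32, m along the optical axis (not along the pixel's ray), 0 where there is no reading), "intrinsics" (3x3 intrinsics, pixels), "world_from_camera" (4x4, takes a point from camera to world coordinates). Camera axes: x right, y up, looking along -z (the intrinsics and any distortion apply to the point x, -y, -z); pixel columns grow to the right and rows downward; lengths in m; the calibration is good to about 2 mm. A picture is of the moment at which its call begins.
- job_done(): hands the job in; it is judged then, once.
Trained networks look in the newest picture that a camera, given by its name, has taken for a name from the list of things; names that differ only in an ending like _2 or _b are one class to them, and where a whole thing is asked for, a point or a joint stands for the part that bears it (a point fixed in the world has none). Each returns a list of dicts, best first, with "p" (0 to 1); they miss things now and then, are a little off and sometimes report something else, mostly with a low value. They report only what shows in the picture. A call takes as long as a camera call.
- cut_out(camera, thing): "pixels" (480x640 bool, what is visible of it).
- place_of(camera, thing): "at" ([x, y, z] in m, in world coordinates, good to about 4 mm: a listed point, or the origin of a listed thing).
The state is a dict: "time": time; "joint_pos": joint angles; "joint_vel": joint speeds; "joint_efforts": joint torques, N m; "tool_pos": TCP position; "tool_rot": TCP orientation; "contact_force": force on the tool from outside, world axes, zero at the start; "ft_torque": the same for the moment, N m; "gripper_width": opening from 0.0 (shut) to 1.0 (fully open); "grasp_force": force on a finger pad.
Only numpy, scipy, OpenCV 4.12 (cv2) and the standard library are available. Lean on these libraries where they do the work, as an engineer would, in place of code of your own. Each camera call takes 0.05 s, during which the arm holds its last target. There are 200 camera calls.

### The job

With a light fingertip touch, raise the lantern's folded-down wire handle until it stands upright, without shoving the lantern about. Then lift the lantern by the handle, keep it upright, and hang it from the hook of the stand: let the handle settle into the hook gently, neither forced down nor dropped, and leave it hanging straight and still. Leave the bowls and the scent bottle where they are.

Things in the scene. Friction and masses are not known exactly. Their poses are not given: they have to be found in the camera images.
- lantern: Small square lantern, dark steel frame and glass panes, loose on the table, 0.24 to 0.46 kg. Origin: centre of its underside, z up. Base 100 x 100 mm, panes 88 x 88, roof eaves 116 x 116 at 92 to 96 mm height, top of the cap 106 mm high. Its wire handle starts folded down to its -x side, which looks roughly towards the robot. A push of 1 to 3 N slides it.
- pivot (a point): Middle of the line about which the handle swings, on the lantern, 101 mm above its underside; the line runs along the y axis of lantern and point. The handle is 5 mm steel wire: legs at y = -46 and +46 mm, straight top bar 72 mm long, parallel to the pivot line and 75 mm from it, corners cut at 45 degrees.
- bail_top (a point): Middle of the handle's top bar, on the wire's centre line; y along the bar. Upright it is 176 mm above the lantern's underside. Folded, the bar juts out past the eave with 14 mm free between: a finger leaning towards the lantern fits under it from outside, not between. To leave the bar's middle to the hook, grip it 20 to 28 mm to one side of here, fingers closing across the bar.
- bail (a joint): Swing of the handle, rad: 0 upright, positive folded towards the lantern's -x side, 1.6 flat down. The pivots are stiff (0.03 N m): the handle stays where it is left and takes about 0.6 N at the bar to raise.
- stand: Lantern stand fixed on the table, dark steel. Origin: centre of the underside of its round foot (124 mm across, 12 mm high), z up. Telescopic post on the origin: outer tube 18 mm thick, clamp collar 28 mm at 152 to 174 mm height, thinner inner tube, top ball at most 263 mm high. From the post's top the hook arm, 7 mm round bar, runs along the stand's -x axis at y = 0; nothing is above it.
- throat_low (a point): The hook throat's middle (bar centre line), 114 mm from the post, if the post were fully in: 206 mm above the table. How far it is drawn out is not reported: the true throat is 0 to 30 mm higher, to be seen or felt. Axes as the stand. The throat is level for 8 mm either side; towards -x the tip rises 11 mm in 16 mm, towards the post the arm rises 12 mm. Arm springy, 4.5 N per mm here.
- blue_bowl: Bystander: open glazed bowl, 126 mm across, 55 mm high, loose; origin at the centre of its underside.
- green_bowl: Bystander: upturned green bowl, 120 mm across, 53 mm high, loose; origin at the centre of its underside.
- diffuser: Bystander: amber scent bottle 64 mm across, 98 mm high, with three thin reeds up to 195 mm, loose; origin at the centre of its underside.

How it is judged:
By the outcome, as a careful person would: the job done as asked, in the order asked, and still so for the second after the job is handed in, with the robot touching nothing.
It also fails if it takes over 72 s, if anything falls off the work surface, if the arm or the gripper's body presses on something with over 40 N, if the wrist force passes 120 N, or if a joint passes its speed limit or range.

## Working session

There is one attempt and no reset: what is moved stays moved. The work goes in short steps, Python scripts to look and compute and a tool call to move; the robot and the scene stay as the last step left them, time stands still between calls to the robot, and variables do not carry over. Pictures are saved under pics/ and viewed, at most 10 in all, crops included, and the job is handed in when it is done.

Besides the shell and the picture viewer there is one more tool, called as name(argument=value, ...) on one line, values as JSON. jog_arm: Moves the arm, as the interface text tells. Shift numbers are shares of 50 cm and turn numbers shares of 1.5 rad, none past 1 either way. Its arguments: {"type":"object","properties":{"motion":{"type":"string"}},"required":["motion"]}

```bash
mkdir -p pics; ls
cat > h.py <<'E'
import numpy as np, cv2
from plant import *
np.set_printoptions(precision=4,suppress=True)
def cloud(f):
    K=f["intrinsics"];z=f["range_z"];v,u=np.mgrid[:480,:640]
    P=np.stack([(u-K[0,2])/K[0,0]*z,-(v-K[1,2])/K[1,1]*z,-z,np.ones_like(z)],-1)
    W=P@np.array(f["world_from_camera"]).T
    W[z==0]=np.nan
    return W[...,:3]
def save(f,n): cv2.imwrite('pics/'+n,f["color"][...,::-1])
E
python3 - <<'E'
from h import *
print(state())
ims=[]
for c in("scene","side"):
    f=grab_frame(c); save(f,c+'0.png'); np.savez(c+'0.npz',W=cloud(f),c=f["color"],K=f["intrinsics"],T=f["world_from_camera"])
    print(c,f["intrinsics"],f["world_from_camera"])
    for t in("lantern","pivot","bail_top","stand","throat_low","blue_bowl","green_bowl","diffuser"):
        print(t,[(round(d["p"],2),np.round(d["at"],4)) for d in place_of(c,t)[:2]])
E
```

```text
pics
{'time': 0.0, 'joint_pos': array([-1.276 ,  0.0534,  1.6143,  0.    ,  1.476 , -0.119 ]), 'joint_vel': array([-0.0003, -0.0012,  0.0011, -0.0004, -0.0006, -0.0005]), 'joint_efforts': array([ -0.0005, -39.3681, -37.0178,  -0.0002,   0.0071,   0.    ]), 'tool_pos': array([ 0.2511, -0.5716,  0.23  ]), 'tool_rot': array([-0.001 ,  0.9787,  0.2054, -0.0001]), 'contact_force': array([-0.1167, -0.2005, -0.3016]), 'ft_torque': array([-0.0104, -0.0178,  0.0115]), 'grasp_force': 0.0, 'gripper_width': 1.0022705318135705}
scene [[446.5711   0.     322.2837]
 [  0.     446.5711 241.3811]
 [  0.       0.       1.    ]] [[-0.0873 -0.6626  0.7438  1.1097]
 [ 0.9961 -0.0684  0.0561  0.0635]
 [ 0.0137  0.7458  0.666   0.6273]
 [ 0.      0.      0.      1.    ]]
lantern [(0.59, array([ 0.6103, -0.2377,  0.0016]))]
pivot [(0.82, array([ 0.6195, -0.2354,  0.1025]))]
bail_top [(0.87, array([ 0.5401, -0.2266,  0.1053]))]
stand [(0.62, array([ 0.6471,  0.2142, -0.002 ]))]
throat_low [(0.57, array([0.5378, 0.1761, 0.2069])), (0.4, array([0.607 , 0.0004, 0.0005]))]
blue_bowl [(0.67, array([ 0.4483,  0.0156, -0.0033]))]
green_bowl [(0.74, array([ 0.6073,  0.0041, -0.0032]))]
diffuser [(0.93, array([ 0.7509,  0.0364, -0.0022]))]
side [[437.8237   0.     319.9529]
 [  0.     437.8237 242.3426]
 [  0.       0.       1.    ]] [[-0.8167  0.3027 -0.4914  0.2025]
 [-0.5768 -0.4025  0.7108  0.5567]
 [ 0.0174  0.8639  0.5033  0.5305]
 [ 0.      0.      0.      1.    ]]
lantern [(0.71, array([ 0.6118, -0.2333,  0.0027]))]
pivot [(0.81, array([ 0.6122, -0.2409,  0.1009]))]
bail_top [(0.62, array([ 0.539 , -0.2235,  0.1056]))]
stand [(0.62, array([0.6471, 0.2169, 0.0009]))]
throat_low [(0.89, array([0.5467, 0.1804, 0.2084]))]
blue_bowl [(0.95, array([ 0.4487,  0.0141, -0.0014]))]
green_bowl [(0.73, array([0.6018, 0.0073, 0.0013])), (0.68, array([ 0.5405, -0.2246,  0.1078]))]
diffuser [(0.86, array([0.7561, 0.0388, 0.0009]))]
```

View pics/scene0.png

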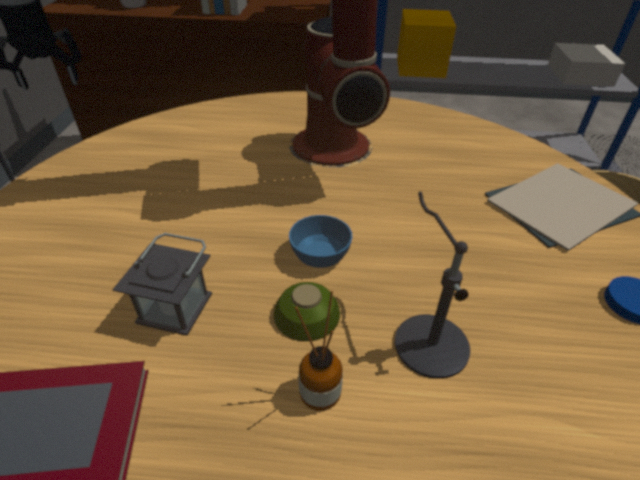

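View pics/side0.png

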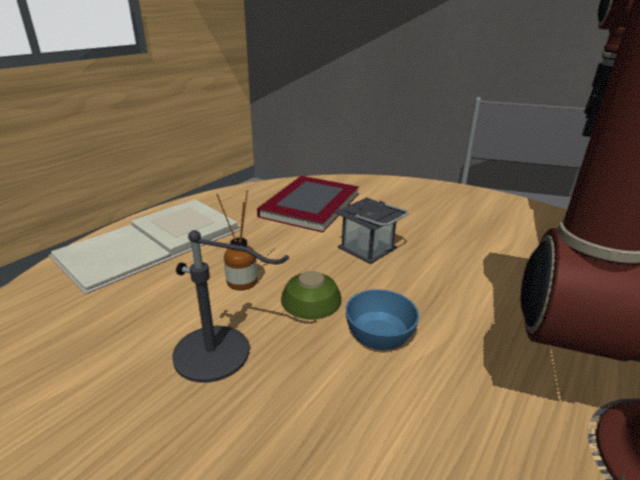

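Run:
```python
from h import *
for c in("scene","side"):
    W=np.load(c+'0.npz')["W"]; x,y,z=W[...,0],W[...,1],W[...,2]
    m=(abs(x-.56)<.15)&(abs(y-.19)<.12)&(z>.195)&(z<.32)
    P=W[m]; print(c,len(P))
    # hook arm: direction in plan
    d=P[:,:2]-[.647,.215]; r=np.hypot(*d.T)
    far=P[(r>.03)&(r<.16)]
    mu=far[:,:2].mean(0); u,s,v=np.linalg.svd(far[:,:2]-mu); print('mean',mu,'dir',v[0],s/np.sqrt(len(far)))
    for a in np.arange(0,.15,.008):
        k=(r>=a)&(r<a+.008)
        if k.any(): print(round(a,3),k.sum(),np.median(P[k],0),P[k,2].min(),P[k,2].max())
    # lantern wire and roof
    m=(abs(x-.6)<.15)&(abs(y+.235)<.12)&(z>.085)&(z<.12)
    P=W[m]; print('roof',len(P)); 
    R=P[(P[:,2]<.099)]
    print(cv2.minAreaRect((W[m][:,:2]*1000).astype(np.float32)))
    q=P[(P[:,0]<.548)]; print('bar',len(q),q.mean(0),q[:,2].min(),q[:,2].max(),np.polyfit(q[:,1],q[:,0],1),q[:,1].min(),q[:,1].max(),q[:,0].min())
```

```text
scene 561
mean [0.5691 0.1872] dir [0.9509 0.3094] [0.0327 0.0018]
0.0 57 [0.6518 0.2124 0.2294] 0.19602899278480623 0.23303433617502078
0.008 214 [0.6565 0.2143 0.22  ] 0.19540405519520365 0.2320192756583097
0.016 22 [0.6291 0.2067 0.2198] 0.21647975277324194 0.2219191870768727
0.024 21 [0.6216 0.2044 0.2197] 0.2155655986465535 0.22079472205373535
0.032 23 [0.6131 0.2013 0.2195] 0.21611414321168604 0.22187927104230576
0.04 21 [0.6066 0.1993 0.2196] 0.2159997065116528 0.2211714756794339
0.048 21 [0.5974 0.1966 0.2196] 0.21516405787007625 0.2215784383508385
0.056 21 [0.5902 0.1941 0.2196] 0.21611035834689024 0.2214512615076396
0.064 18 [0.5832 0.1916 0.2191] 0.21447339326719755 0.22151586744963497
0.072 16 [0.5768 0.1888 0.2189] 0.21503847951516414 0.22038442162717536
0.08 16 [0.5693 0.186  0.2153] 0.21155273515170642 0.21800673585804675
0.088 14 [0.5607 0.1835 0.2117] 0.2062326900019823 0.21425042240126174
0.096 12 [0.553  0.1807 0.2081] 0.20480225805946234 0.21022047182940012
0.104 16 [0.5449 0.1784 0.2075] 0.20378155385234425 0.2096757224858276
0.112 17 [0.5377 0.1761 0.2076] 0.204
[... 1274 characters left out ...]
.21986261016133324
0.088 32 [0.5589 0.1895 0.2134] 0.20806656088262776 0.21590246525522783
0.096 34 [0.5508 0.1867 0.2096] 0.20490495906775252 0.211913176756311
0.104 28 [0.5427 0.1844 0.209 ] 0.20477560955859464 0.2119294429440851
0.112 28 [0.5357 0.1821 0.2083] 0.20476201375398811 0.21188930412640106
0.12 29 [0.5274 0.1799 0.2125] 0.2080508630963016 0.21855919284932201
0.128 33 [0.5212 0.1771 0.218 ] 0.2112436323189863 0.22170527540971396
roof 1351
((606.498046875, -232.68646240234375), (119.33372497558594, 138.7010498046875), 79.41409301757812)
bar 60 [ 0.5411 -0.2247  0.1085] 0.10560640921409004 0.1106413804824593 [0.1094 0.5657] -0.2688636937123744 -0.1839898356157572 0.5344509907279466
```

The stand's hook arm shows in the scene view, with its throat near (428,208) and the post at (440,330). The lantern, its handle folded towards the robot, is at (168,285) with the bar near (175,240). Both cameras agree: the throat is about (0.540, 0.1795, 0.2065), so the post is almost fully in. The pivot is at (0.616, -0.2365) with yaw -0.167.

```bash
cat > plan.py <<'E'
from h import *
from scipy.spatial.transform import Rotation as R, Slerp
PIV=np.array([.616,-.2365,.101]); YAW=-.167
def lan(x,z,y=0,yaw=YAW,piv=PIV):   # lantern x,y offset from pivot axis, absolute z
    c,s=np.cos(yaw),np.sin(yaw); return np.array([piv[0]+c*x-s*y,piv[1]+s*x+c*y,z])
def rot(theta=0,yaw=YAW):  # tool y along yaw dir, z down, leaned by theta
    a=yaw+np.pi/2
    return R.from_matrix(np.array([[np.cos(a),np.sin(a),0],[np.sin(a),-np.cos(a),0],[0,0,-1]]).T)*R.from_euler('x',-theta)
def bailtcp(phi,theta,s=.010,off=.017,back=0):
    a=np.array([np.sin(theta),-np.cos(theta)]);n=np.array([np.cos(theta),np.sin(theta)])
    p=np.array([-.075*np.sin(phi),.101+.075*np.cos(phi)])+s*a-(off+back)*n
    return lan(*p)
def cur():
    s=state(); q=s["tool_rot"]; return np.array(s["tool_pos"]),R.from_quat([q[1],q[2],q[3],q[0]])
def calls(wps,start=None):
    """wps: list of (pos,R,opening,nrows): interpolated; prints calls of 5 rows"""
    p0,r0=start or cur(); L=[]; p,r=p0,r0
    for (q,w,g,n) in wps:
        S=Slerp([0,1],R.concatenate([r,w]))
        for k in range(1,n+1): L.append((p+(q-p)*k/n,S(k/n),g))
        p,r=q,w
    while len(L)%5: L.append(L[-1])
    for i in range(0,len(L),5):
        out=[]
        for (q,w,g) in L[i:i+5]:
            t=np.round(r0.inv().apply(q-p0)/.5,3)+0.; v=np.round((r0.inv()*w).as_rotvec()/1.5,3)+0.
            out.append(' '.join(f'{x:g}' for x in [g,*t,*v]))
        print('; '.join(out)); p0,r0=p0+r0.apply(t*.5),r0*R.from_rotvec(v*1.5)
E
python3 - <<'E'
from plan import *
th=np.radians(55)
calls([(lan(-.16,.15),rot(th),0,10),(bailtcp(1.51,th,back=.03),rot(th),0,5)])
print(lan(-.16,.15),bailtcp(1.51,th,back=.03))
E
```

```text
0 0.067 -0.05 0.016 -0.059 0.032 -0.061; 0 0.134 -0.099 0.033 -0.117 0.063 -0.121; 0 0.201 -0.149 0.049 -0.176 0.095 -0.182; 0 0.268 -0.199 0.065 -0.234 0.126 -0.243; 0 0.335 -0.249 0.081 -0.293 0.158 -0.303
0 0.08 -0.022 0.018 -0.058 0.032 -0.061; 0 0.16 -0.045 0.036 -0.117 0.063 -0.122; 0 0.24 -0.068 0.054 -0.175 0.095 -0.182; 0 0.32 -0.091 0.072 -0.234 0.127 -0.243; 0 0.4 -0.114 0.09 -0.292 0.158 -0.304
0 0 -0.013 0.042 0 0 0; 0 0 -0.027 0.084 0 0 0; 0 0 -0.041 0.126 0 0 0; 0 0 -0.055 0.168 0 0 0; 0 0 -0.069 0.21 0 0 0
[ 0.4582 -0.2099  0.15  ] [ 0.5237 -0.2209  0.0613]
```

jog_arm(motion="0 0.067 -0.05 0.016 -0.059 0.032 -0.061; 0 0.134 -0.099 0.033 -0.117 0.063 -0.121; 0 0.201 -0.149 0.049 -0.176 0.095 -0.182; 0 0.268 -0.199 0.065 -0.234 0.126 -0.243; 0 0.335 -0.249 0.081 -0.293 0.158 -0.303")

```text
time: 1.52
tool_pos: [0.3552, -0.3898, 0.191]
tool_rot: [0.189, 0.877, 0.413, 0.159]
contact_force: [-0.2, -0.2, 0.1]
gripper_width: 0.001
grasp_force: 0.0
```

jog_arm(motion="0 0.08 -0.022 0.018 -0.058 0.032 -0.061; 0 0.16 -0.045 0.036 -0.117 0.063 -0.122; 0 0.24 -0.068 0.054 -0.175 0.095 -0.182; 0 0.32 -0.091 0.072 -0.234 0.127 -0.243; 0 0.4 -0.114 0.09 -0.292 0.158 -0.304")

```text
time: 2.15
tool_pos: [0.4587, -0.2087, 0.1499]
tool_rot: [0.354, 0.676, 0.574, 0.298]
contact_force: [0.8, -0.7, 0.5]
gripper_width: -0.001
grasp_force: 0.0
```

Run:
```python
from plan import *
p,r=cur(); th=np.radians(55)
print(state()['time'],p,lan(-.16,.15),((r.inv()*rot(th)).as_rotvec()),state()['gripper_width'],state()['joint_pos'])
calls([(bailtcp(1.51,th,back=.03),rot(th),0,5)])
```

```text
2.15 [ 0.4587 -0.2087  0.1499] [ 0.4582 -0.2099  0.15  ] [ 0.0032 -0.0001  0.004 ] -0.0013507539991775943 [-0.8934 -0.7469  2.5638  0.933   0.7462 -1.2542]
0 0 -0.014 0.042 0 0 0.001; 0 -0.001 -0.028 0.084 0.001 0 0.001; 0 -0.001 -0.042 0.126 0.001 0 0.002; 0 -0.002 -0.056 0.168 0.002 0 0.002; 0 -0.002 -0.07 0.21 0.002 0 0.003
```

jog_arm(motion="0 0 -0.014 0.042 0 0 0.001; 0 -0.001 -0.028 0.084 0.001 0 0.001; 0 -0.001 -0.042 0.126 0.001 0 0.002; 0 -0.002 -0.056 0.168 0.002 0 0.002; 0 -0.002 -0.07 0.21 0.002 0 0.003")

```text
time: 2.78
tool_pos: [0.5237, -0.222, 0.0606]
tool_rot: [0.351, 0.679, 0.572, 0.298]
contact_force: [0.0, -0.5, 0.9]
gripper_width: -0.002
grasp_force: 0.0
```

Run:
```python
from plan import *
p,r=cur(); th=np.radians(55)
print(p,bailtcp(1.51,th,back=.03),state()['joint_pos'],state()['contact_force'])
f=grab_frame("wrist"); save(f,'wrist1.png'); f=grab_frame("side"); save(f,'s1full.png')
cv2.imwrite('pics/side1.png',cv2.resize(f["color"][150:290,290:470,::-1],None,fx=4,fy=4,interpolation=cv2.INTER_CUBIC))
calls([(bailtcp(1.51,th,back=.006),rot(th),0,5)])
```

```text
[ 0.5237 -0.222   0.0606] [ 0.5237 -0.2209  0.0613] [-0.7653 -0.2352  2.4233  1.4015  0.4853 -1.7504] [ 0.0363 -0.4901  0.9177]
0 0 0.011 0 -0.001 0 -0.001; 0 0 0.021 -0.001 -0.002 0 -0.002; 0 0 0.032 -0.001 -0.003 -0.001 -0.002; 0 0 0.043 -0.002 -0.004 -0.001 -0.003; 0 0 0.054 -0.002 -0.005 -0.001 -0.004
```

View pics/side1.png

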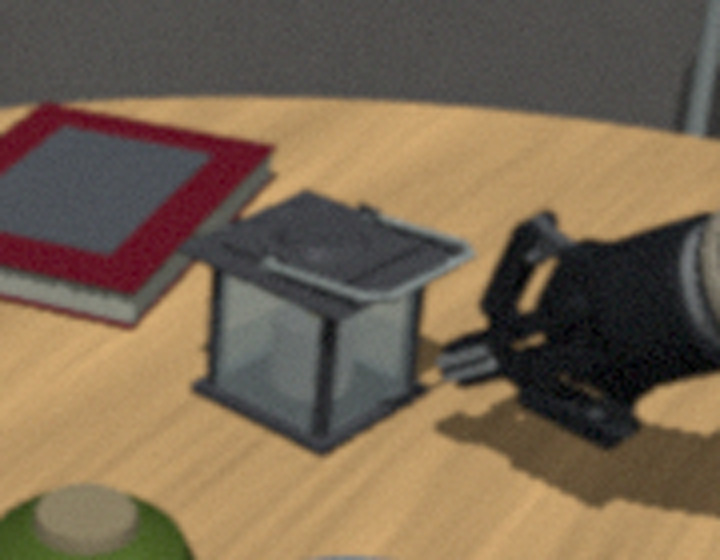

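View pics/wrist1.png

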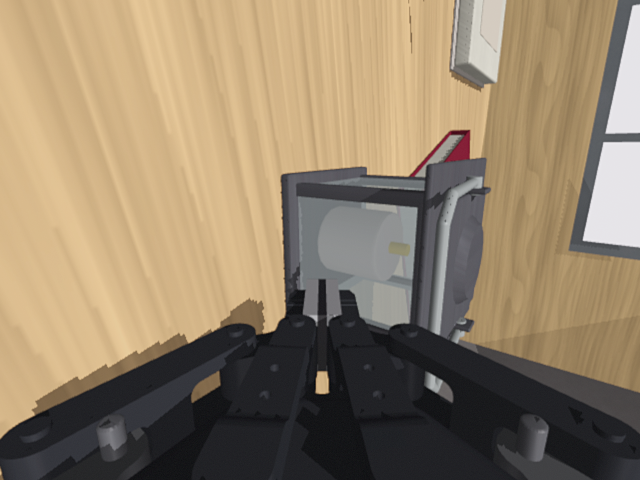

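The side view shows the shut fingertips, at (470,360) in the crop, below and outside the bar, whose edge is at (460,255). The wrist view shows the tips at (322,290) with the bar on the right at x≈440. Next I'll measure the tip thickness from range data.

Run:
```python
from plan import *
p,r=cur()
f=grab_frame("wrist"); W=cloud(f); T=r.inv().apply((W-p).reshape(-1,3)); T=T[np.isfinite(T[:,0])]
for a in np.arange(-.05,.01,.005):
    k=(T[:,2]>a)&(T[:,2]<a+.005)&(abs(T[:,1])<.06)&(abs(T[:,0])<.03)
    if k.sum()>3: print(round(a,3),k.sum(),T[k].min(0),T[k].max(0))
W2=cloud(f)
k=(W2[...,2]>.099)&(W2[...,2]<.116)&(W2[...,0]<.56)&(W2[...,0]>.5)
q=W2[k]; print('bar',len(q),q.mean(0),q.min(0),q.max(0)); qc=(q-PIV)[:,:2]; c,s=np.cos(YAW),np.sin(YAW); lx=qc@[c,s]; ly=qc@[-s,c]; print(np.percentile(lx,[1,5,50,95]),np.percentile(ly,[2,98]),np.polyfit(ly,lx,1))
print(place_of("wrist","bail_top")[:1],place_of("wrist","pivot")[:1])
```

```text
-0.05 1810 [-0.0122 -0.0317 -0.05  ] [ 0.0141  0.0339 -0.045 ]
-0.045 454 [ 0.0062 -0.0202 -0.045 ] [ 0.0139  0.0222 -0.04  ]
-0.04 805 [-0.0112 -0.0101 -0.04  ] [ 0.012   0.0119 -0.035 ]
-0.035 262 [ 0.0067 -0.0123 -0.035 ] [ 0.0117  0.0147 -0.03  ]
-0.03 421 [ 0.0062 -0.0125 -0.03  ] [ 0.0116  0.0147 -0.025 ]
-0.025 382 [ 0.0062 -0.0124 -0.025 ] [ 0.0116  0.0146 -0.02  ]
-0.02 1462 [-0.03   -0.0125 -0.0199] [ 0.03    0.0526 -0.015 ]
-0.015 398 [-0.0299 -0.0124 -0.015 ] [ 0.0296  0.0529 -0.01  ]
-0.01 195 [ 0.006  -0.0118 -0.01  ] [ 0.0115  0.0132 -0.005 ]
-0.005 28 [ 0.0103 -0.0052 -0.005 ] [ 0.011   0.007  -0.0033]
-0.0 26 [-0.016   0.0495  0.0041] [0.0281 0.0517 0.005 ]
0.005 1078 [-0.0216  0.0484  0.005 ] [0.03   0.0551 0.01  ]
bar 2355 [ 0.5387 -0.209   0.1085] [ 0.5    -0.2721  0.0992] [ 0.5599 -0.1779  0.116 ]
[-0.1191 -0.1175 -0.079  -0.0682] [-0.0431  0.0467] [ 0.0476 -0.0815]
[{'at': [0.538, -0.223, 0.1115], 'p': 0.89}] [{'at': [0.6079, -0.238, 0.0989], 'p': 0.87}]
```

Run:
```python
from plan import *
d=np.radians
w=[(bailtcp(1.5,d(55),.013,.016,back=.003),rot(d(55)),0,5)]
N=30
for k in range(N+1):
    t=k/N; phi=1.5+(0.12-1.5)*t; th=d(55+(12-55)*t); w.append((bailtcp(phi,th,.013,.016),rot(th),0,1 ))
w=w[:-1]
calls(w)
```

```text
0 0 0.012 0.001 0 0 0; 0 0.001 0.023 0.002 -0.001 0 -0.001; 0 0.001 0.035 0.004 -0.001 0 -0.001; 0 0.002 0.046 0.005 -0.002 0 -0.002; 0 0.002 0.058 0.006 -0.002 0 -0.002
0 0 0.006 0 0 0 0; 0 0 0.011 -0.004 0.017 0 0; 0 0 0.017 -0.008 0.033 0 0; 0 0 0.022 -0.012 0.05 0 0; 0 0 0.028 -0.015 0.067 0 0
0 0 0.006 -0.004 0.016 0 0; 0 0 0.011 -0.008 0.033 0 0; 0 0 0.017 -0.011 0.05 0 0; 0 0 0.023 -0.014 0.066 0 0; 0 0 0.03 -0.016 0.083 0 -0.001
0 0 0.005 -0.003 0.017 0 0; 0 0 0.011 -0.006 0.033 0 0; 0 0 0.018 -0.008 0.05 0 0; 0 0 0.024 -0.01 0.067 0 0; 0 0 0.03 -0.012 0.084 0 0
0 0 0.006 -0.003 0.016 0 0; 0 0 0.012 -0.005 0.033 0 0; 0 0 0.018 -0.006 0.05 0 0; 0 0 0.025 -0.008 0.066 0 0; 0 0 0.031 -0.009 0.083 0 0
0 0 0.006 -0.002 0.017 0 0; 0 0 0.013 -0.003 0.033 0 0; 0 0 0.019 -0.004 0.05 0 0; 0 0 0.025 -0.005 0.067 0 0; 0 0 0.032 -0.005 0.083 0 0
0 0 0.006 -0.001 0.017 0 0; 0 0 0.012 -0.002 0.034 0 0; 0 0 0.018 -0.002 0.05 0 0; 0 0 0.025 -0.002 0.067 0 0; 0 0 0.031 -0.002 0.084 0 0
```

jog_arm(motion="0 0 0.012 0.001 0 0 0; 0 0.001 0.023 0.002 -0.001 0 -0.001; 0 0.001 0.035 0.004 -0.001 0 -0.001; 0 0.002 0.046 0.005 -0.002 0 -0.002; 0 0.002 0.058 0.006 -0.002 0 -0.002")

```text
time: 3.65
tool_pos: [0.5424, -0.2239, 0.0831]
tool_rot: [0.352, 0.678, 0.572, 0.298]
contact_force: [-0.3, -0.9, 0.9]
gripper_width: -0.002
grasp_force: 0.0
```

jog_arm(motion="0 0 0.006 0 0 0 0; 0 0 0.011 -0.004 0.017 0 0; 0 0 0.017 -0.008 0.033 0 0; 0 0 0.022 -0.012 0.05 0 0; 0 0 0.028 -0.015 0.067 0 0")

```text
time: 4.28
tool_pos: [0.5436, -0.224, 0.0979]
tool_rot: [0.317, 0.695, 0.587, 0.269]
contact_force: [0.2, -0.0, -0.1]
gripper_width: 0.003
grasp_force: 0.4
```

Run:
```python
from plan import *
p,r=cur(); d=np.radians; t=4/30; th=d(55-43*t)
print(p,bailtcp(1.5-1.38*t,th,.013,.016),state()['contact_force'])
f=grab_frame("side"); W=cloud(f)
cv2.imwrite('pics/side2.png',cv2.resize(f["color"][150:290,290:470,::-1],None,fx=4,fy=4,interpolation=cv2.INTER_CUBIC))
for c in("side","scene"):
    grab_frame(c); print([ [ (round(x['p'],2),x['at']) for x in place_of(c,n)[:1]] for n in("lantern","bail_top","pivot")])
```

```text
[ 0.5436 -0.224   0.0979] [ 0.5438 -0.2243  0.0993] [ 0.1769 -0.0101 -0.1362]
[[], [(0.72, [0.4465, 0.0115, -0.0022])], [(0.96, [0.615, -0.2384, 0.101])]]
[[(0.74, [0.6122, -0.2396, 0.0025])], [(0.84, [0.5418, -0.2231, 0.1235])], [(0.7, [0.6194, -0.2384, 0.1043])]]
```

View pics/side2.png

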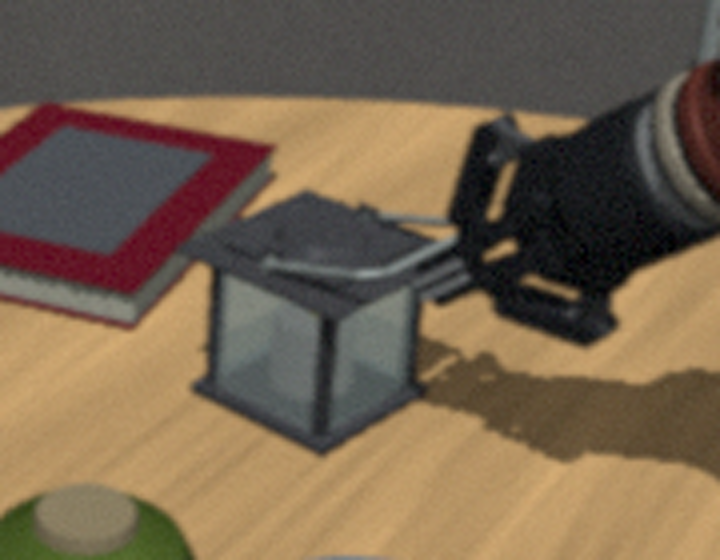

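The handle is rising on the fingertip, with the bar at (420,250) in the crop, and the lantern hasn't moved. I'll continue the arc.

jog_arm(motion="0 0 0.006 -0.004 0.016 0 0; 0 0 0.011 -0.008 0.033 0 0; 0 0 0.017 -0.011 0.05 0 0; 0 0 0.023 -0.014 0.066 0 0; 0 0 0.03 -0.016 0.083 0 -0.001")

```text
time: 5.35
tool_pos: [0.5473, -0.2247, 0.1146]
tool_rot: [0.273, 0.713, 0.603, 0.231]
contact_force: [-0.3, -0.0, 0.2]
gripper_width: -0.002
grasp_force: 0.4
```

jog_arm(motion="0 0 0.005 -0.003 0.017 0 0; 0 0 0.011 -0.006 0.033 0 0; 0 0 0.018 -0.008 0.05 0 0; 0 0 0.024 -0.01 0.067 0 0; 0 0 0.03 -0.012 0.084 0 0")

```text
time: 5.98
tool_pos: [0.5544, -0.2259, 0.1292]
tool_rot: [0.228, 0.729, 0.616, 0.193]
contact_force: [0.2, -0.4, -0.3]
gripper_width: -0.002
grasp_force: 0.4
```

jog_arm(motion="0 0 0.006 -0.003 0.016 0 0; 0 0 0.012 -0.005 0.033 0 0; 0 0 0.018 -0.006 0.05 0 0; 0 0 0.025 -0.008 0.066 0 0; 0 0 0.031 -0.009 0.083 0 0")

```text
time: 6.6
tool_pos: [0.5649, -0.2279, 0.1423]
tool_rot: [0.182, 0.741, 0.627, 0.154]
contact_force: [-0.2, 0.5, -0.4]
gripper_width: -0.003
grasp_force: 0.3
```

jog_arm(motion="0 0 0.006 -0.002 0.017 0 0; 0 0 0.013 -0.003 0.033 0 0; 0 0 0.019 -0.004 0.05 0 0; 0 0 0.025 -0.005 0.067 0 0; 0 0 0.032 -0.005 0.083 0 0")

```text
time: 7.22
tool_pos: [0.5777, -0.23, 0.152]
tool_rot: [0.136, 0.751, 0.635, 0.115]
contact_force: [-0.3, 0.2, 0.6]
gripper_width: 0.002
grasp_force: 0.3
```

```bash
cat > look.py <<'E'
from plan import *
def look():
  p,r=cur(); print(state()['time'],p,state()['contact_force'])
  for c in("side","scene"):
    f=grab_frame(c); W=cloud(f)
    print(c,[ [ (round(x['p'],2),np.array(x['at'])) for x in place_of(c,n)[:1]] for n in("lantern","bail_top","pivot")])
    for x in cut_out(c,"lantern")[:1]:
        P=W[x["pixels"]]; P=P[np.isfinite(P[:,0])]
        q=(P-PIV)[:,:2]; cc,s=np.cos(YAW),np.sin(YAW); lx=q@[cc,s]; ly=q@[-s,cc]; z=P[:,2]
        print('mask',len(P),'roof lx',np.percentile(lx[(z>.088)&(z<.1)],[1,99]),'ly',np.percentile(ly[(z>.088)&(z<.1)],[1,99]))
        for z0 in (.12,.135,.15,.16,.165,.17,.175,.18):
            k=(z>z0)&(z<z0+.015)&(abs(ly)<.055)&(abs(lx)<.09)
            if k.sum()>3: print(z0,k.sum(),'lx',np.median(lx[k]),'ly',np.percentile(ly[k],[2,98]),'zmax',z[k].max())
  return f
E
python3 - <<'E'
from look import *
print('tgt',bailtcp(.35,.3,.013,.016)); look()
E
```

```text
tgt [ 0.5794 -0.2303  0.1543]
7.225 [ 0.5777 -0.23    0.152 ] [-0.3461  0.1945  0.5982]
side [[(0.88, array([ 0.6133, -0.2326,  0.0006]))], [(0.5, array([ 0.5906, -0.2345,  0.1698]))], [(0.83, array([ 0.6125, -0.2402,  0.1006]))]]
mask 3063 roof lx [-0.0586  0.0555] ly [-0.0535  0.0607]
0.12 13 lx -0.011381239420515644 ly [0.0462 0.0508] zmax 0.13498220601972644
0.135 14 lx -0.01623720016953797 ly [0.0473 0.0515] zmax 0.14964443574334285
0.15 18 lx -0.023114313363474755 ly [0.0439 0.0516] zmax 0.1647710149081723
0.16 36 lx -0.027632471247458202 ly [0.0148 0.0505] zmax 0.17476227860678967
0.165 30 lx -0.028078462194447415 ly [0.0146 0.0466] zmax 0.17526340080151787
0.17 23 lx -0.028570149612566067 ly [0.0144 0.0428] zmax 0.17526340080151787
scene [[(0.67, array([ 0.61  , -0.2379,  0.002 ]))], [(0.92, array([ 0.5885, -0.2314,  0.1733]))], [(0.78, array([ 0.6193, -0.2356,  0.1031]))]]
mask 6454 roof lx [-0.0572  0.0578] ly [-0.0577  0.057 ]
0.12 63 lx -0.008678304153138578 ly [-0.048   0.0476] zmax 0.13496576937936683
0.135 62 lx -0.014036298610735284 ly [-0.0485  0.0477] zmax 0.14961200099154182
0.15 66 lx -0.020190219929449124 ly [-0.0482  0.0473] zmax 0.16485437054349006
0.16 189 lx -0.02427220972138466 ly [-0.0446  0.0449] zmax 0.174936675924031
0.165 164 lx -0.024512458248529295 ly [-0.0402  0.0421] zmax 0.174936675924031
0.17 128 lx -0.024632746032120182 ly [-0.0371  0.036 ] zmax 0.174936675924031
```

Run:
```python
from plan import *
d=np.radians; w=[]
for k in range(1,11):
    t=k/10; phi=.38+(.05-.38)*t; th=d(20.6+(8-20.6)*t); w.append((bailtcp(phi,th,.013,.0165),rot(th),0,1))
calls(w)
```

```text
0 0 0.006 -0.002 0.015 0 0; 0 0 0.01 -0.003 0.029 0 0; 0 0 0.015 -0.003 0.044 0 0; 0 0 0.019 -0.004 0.059 0 0; 0 0 0.024 -0.004 0.073 0 0
0 0 0.004 0 0.015 0 0; 0 0 0.008 0 0.03 0 0; 0 0 0.013 -0.001 0.044 0 0; 0 0 0.017 -0.001 0.059 0 0; 0 0 0.022 -0.001 0.074 0 0
```

jog_arm(motion="0 0 0.006 -0.002 0.015 0 0; 0 0 0.01 -0.003 0.029 0 0; 0 0 0.015 -0.003 0.044 0 0; 0 0 0.019 -0.004 0.059 0 0; 0 0 0.024 -0.004 0.073 0 0")

```text
time: 8.35
tool_pos: [0.5881, -0.2317, 0.158]
tool_rot: [0.095, 0.758, 0.641, 0.08]
contact_force: [0.1, 0.5, -0.6]
gripper_width: -0.005
grasp_force: 0.2
```

jog_arm(motion="0 0 0.004 0 0.015 0 0; 0 0 0.008 0 0.03 0 0; 0 0 0.013 -0.001 0.044 0 0; 0 0 0.017 -0.001 0.059 0 0; 0 0 0.022 -0.001 0.074 0 0")

```text
time: 8.98
tool_pos: [0.5984, -0.2335, 0.1611]
tool_rot: [0.052, 0.762, 0.644, 0.044]
contact_force: [0.4, 0.2, 0.2]
gripper_width: -0.002
grasp_force: 0.2
```

Run:
```python
from look import *
d=np.radians; print('tgt',bailtcp(.05,d(8),.013,.0165)); look()
```

```text
tgt [ 0.598  -0.2335  0.1607]
8.975 [ 0.5984 -0.2335  0.1611] [0.3503 0.1686 0.1916]
side [[(0.83, array([ 0.6118, -0.2325,  0.0022]))], [(0.42, array([ 0.6149, -0.2381,  0.1766]))], [(0.75, array([ 0.6133, -0.2406,  0.1002]))]]
mask 3158 roof lx [-0.0585  0.056 ] ly [-0.0549  0.0609]
0.12 30 lx -0.0020256611738198624 ly [-0.0453  0.0503] zmax 0.13435067724160477
0.135 24 lx -0.001967491287575753 ly [-0.0464  0.0508] zmax 0.14965073572564425
0.16 12 lx -0.002159003688093788 ly [0.0336 0.0505] zmax 0.17494002318678015
0.165 33 lx -0.0028085496951589634 ly [0.0128 0.0504] zmax 0.1797593578673055
0.17 27 lx -0.0028085496951589634 ly [0.0127 0.0419] zmax 0.1797593578673055
0.175 21 lx -0.002881111459812438 ly [0.0126 0.0409] zmax 0.1797593578673055
scene [[(0.61, array([ 0.6124, -0.2405,  0.0045]))], [(0.84, array([ 0.6148, -0.2331,  0.1787]))], [(0.83, array([ 0.6197, -0.2362,  0.1017]))]]
mask 6384 roof lx [-0.0573  0.0576] ly [-0.0575  0.0571]
0.12 47 lx 0.0006926870633979249 ly [-0.0491  0.0476] zmax 0.13483216614115434
0.135 48 lx 0.0006416666160096746 ly [-0.048   0.0483] zmax 0.14955410825642684
0.15 54 lx 0.000562247089168251 ly [-0.0478  0.0477] zmax 0.16480492230201738
0.16 85 lx 0.0004891522498510351 ly [-0.0475  0.0474] zmax 0.17489535114139299
0.165 196 lx 8.819199323103845e-05 ly [-0.0432  0.0441] zmax 0.17932107955668813
0.17 173 lx 6.657256288189898e-05 ly [-0.0394  0.0405] zmax 0.17932107955668813
0.175 128 lx -0.00011086706052824303 ly [-0.0364  0.0371] zmax 0.17932107955668813
```

Run:
```python
from plan import *
d=np.radians
g=lan(-.001,.1575,-.024)
calls([(lan(-.05,.165),rot(d(8)),0,3),(lan(-.05,.24),rot(),0,2),(lan(-.001,.24,-.024),rot(),60,3),(lan(-.001,.195,-.024),rot(),60,2)])
print(g)
```

```text
0 0 -0.021 -0.005 0 0 0; 0 0 -0.041 -0.011 0 0 0; 0 0 -0.062 -0.016 0 0 0; 0 0 -0.052 -0.091 0.046 0 0; 0 0 -0.041 -0.165 0.093 0 0
60 -0.016 0.032 0 0 0 0; 60 -0.032 0.065 0 0 0 0; 60 -0.048 0.098 0 0 0 0; 60 -0.048 0.098 0.045 0 0 0; 60 -0.048 0.098 0.09 0 0 0
[ 0.611  -0.26    0.1575]
```

jog_arm(motion="0 0 -0.021 -0.005 0 0 0; 0 0 -0.041 -0.011 0 0 0; 0 0 -0.062 -0.016 0 0 0; 0 0 -0.052 -0.091 0.046 0 0; 0 0 -0.041 -0.165 0.093 0 0")

```text
time: 10.1
tool_pos: [0.5656, -0.2278, 0.2405]
tool_rot: [-0.002, 0.764, 0.646, -0.001]
contact_force: [-0.1, -0.3, -0.2]
gripper_width: 0.001
grasp_force: 0.0
```

jog_arm(motion="60 -0.016 0.032 0 0 0 0; 60 -0.032 0.065 0 0 0 0; 60 -0.048 0.098 0 0 0 0; 60 -0.048 0.098 0 0 0 0; 60 -0.048 0.098 0 0 0 0")

```text
time: 10.72
tool_pos: [0.6107, -0.2596, 0.2399]
tool_rot: [-0.0, 0.764, 0.646, -0.0]
contact_force: [0.3, 0.3, -0.0]
gripper_width: 0.603
grasp_force: 0.0
```

Run:
```python
from look import *
f=look(); print(state()['gripper_width'])
f=grab_frame("wrist"); save(f,'wrist3.png')
p,r=cur(); W=cloud(f); m=np.isfinite(W[...,0])&(W[...,2]>.173)&(W[...,2]<.183)&(abs(W[...,0]-.613)<.06)&(abs(W[...,1]+.236)<.06)
T=r.inv().apply(W[m]-p); print('bar in tool',len(T),np.median(T,0),T.min(0),T.max(0),np.polyfit(T[:,0],T[:,1],1))
calls([(lan(-.001,.1575,-.024),rot(),60,5),(lan(-.001,.1575,-.024),rot(),0,5)])
```

```text
10.725 [ 0.6107 -0.2596  0.2399] [ 0.2534  0.3256 -0.0183]
side [[(0.92, array([ 0.6141, -0.2327,  0.0012]))], [(0.44, array([ 0.6101, -0.2356,  0.1774]))], []]
mask 3041 roof lx [-0.0584  0.0559] ly [-0.0542  0.0607]
0.12 15 lx -0.0024770087480709543 ly [0.0464 0.0515] zmax 0.13346808558563072
0.135 14 lx -0.0019575128152889585 ly [-0.0429  0.052 ] zmax 0.1495874866457909
0.15 11 lx -0.002138995036220857 ly [-0.0439  0.0502] zmax 0.16301329619776844
0.16 12 lx -0.0016857055203115003 ly [-0.0439  0.0478] zmax 0.17401838796559566
0.165 45 lx -0.0025781876146056806 ly [-0.0405  0.0431] zmax 0.17927448678513547
0.17 41 lx -0.002599057458221768 ly [-0.0366  0.0431] zmax 0.18047908724579065
0.175 37 lx -0.002688091454673945 ly [-0.0303  0.0399] zmax 0.18047908724579065
scene [[(0.64, array([ 0.6076, -0.2374,  0.005 ]))], [(0.93, array([ 0.6124, -0.2362,  0.1774]))], [(0.74, array([ 0.6176, -0.2353,  0.1023]))]]
0.5978261329400599
bar in tool 1064 [ 0.0269 -0.002   0.0608] [-0.0184 -0.0046  0.0582] [0.067  0.0004 0.0669] [-0.007  -0.0019]
60 0 0 0.033 0 0 0; 60 0 0 0.066 0 0 0; 60 0 0 0.099 0 0 0; 60 0 0 0.132 0 0 0; 60 0 0 0.165 0 0 0
0 0 0 0 0 0 0; 0 0 0 0 0 0 0; 0 0 0 0 0 0 0; 0 0 0 0 0 0 0; 0 0 0 0 0 0 0
```

View pics/wrist3.png

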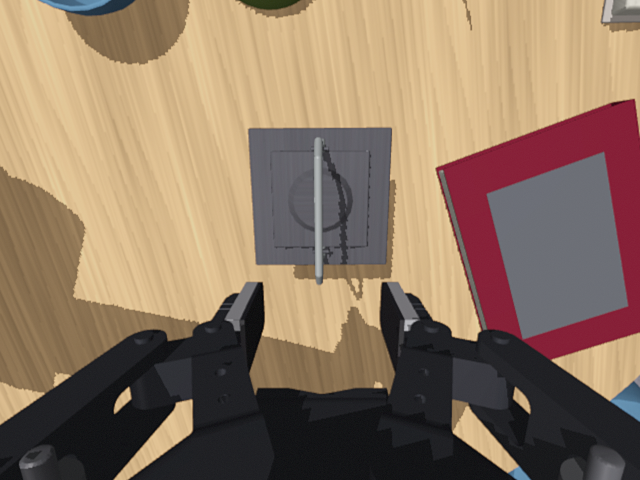

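The wrist view shows the bar upright and centred between the open pads: it runs x≈319, y 140–280, with the pads at 250 and 395. I'll shift 1.5 mm in -y, lower and close.

jog_arm(motion="60 0 -0.001 0.033 0 0 0; 60 0 -0.003 0.066 0 0 0; 60 0 -0.003 0.099 0 0 0; 60 0 -0.003 0.132 0 0 0; 60 0 -0.003 0.165 0 0 0")

```text
time: 11.9
tool_pos: [0.6096, -0.2596, 0.156]
tool_rot: [-0.0, 0.764, 0.646, -0.0]
contact_force: [0.9, 0.0, 0.2]
gripper_width: 0.599
grasp_force: 0.0
```

jog_arm(motion="30 0 0 0 0 0 0; 20 0 0 0 0 0 0; 10 0 0 0 0 0 0; 0 0 0 0 0 0 0; 0 0 0 0 0 0 0")

```text
time: 12.52
tool_pos: [0.6104, -0.26, 0.1588]
tool_rot: [0.001, 0.764, 0.646, 0.0]
contact_force: [0.6, -0.6, 2.9]
gripper_width: 0.027
grasp_force: 58.6
```

jog_arm(motion="0 0 0 0 0 0 0; 0 0 0 0 0 0 0; 0 0 0 -0.002 0 0 0; 0 0 0 -0.006 0 0 0; 0 0 0 -0.01 0 0 0")

```text
time: 13.15
tool_pos: [0.6088, -0.2591, 0.1607]
tool_rot: [-0.002, 0.764, 0.646, -0.001]
contact_force: [-0.5, 0.6, -3.0]
gripper_width: 0.032
grasp_force: 58.4
```

Run:
```python
from look import *
look(); print(state()['gripper_width'],state()['grasp_force'],state()['ft_torque'])
```

```text
13.15 [ 0.6088 -0.2591  0.1607] [-0.4994  0.5931 -2.9798]
side [[(0.85, array([ 0.6101, -0.2353,  0.0037]))], [(0.72, array([ 0.6138, -0.2365,  0.1761]))], [(0.84, array([ 0.6121, -0.2402,  0.1022]))]]
mask 3102 roof lx [-0.06    0.0534] ly [-0.0551  0.0608]
0.12 15 lx -0.002835037840868408 ly [-0.0417  0.0508] zmax 0.13482366407068436
0.135 25 lx -0.002617767316613243 ly [-0.0447  0.0515] zmax 0.1497102388905865
0.15 15 lx -0.0033176665940953688 ly [-0.0187  0.0511] zmax 0.16432725216018312
0.16 10 lx -0.002772402212915348 ly [0.0438 0.051 ] zmax 0.17440234272621208
0.165 29 lx -0.0034936319308689692 ly [-0.0046  0.0478] zmax 0.17991515175435469
0.17 41 lx -0.0032593847139250265 ly [-0.0069  0.0465] zmax 0.1815607572011365
0.175 37 lx -0.0032593847139250265 ly [-0.0069  0.0436] zmax 0.1815607572011365
0.18 15 lx -0.002863083039883058 ly [-0.0067  0.0356] zmax 0.1815607572011365
scene [[(0.91, array([ 0.6109, -0.2396,  0.0052]))], [(0.51, array([ 0.612 , -0.2359,  0.1806]))], [(0.65, array([ 0.618 , -0.2393,  0.1092]))]]
mask 6207 roof lx [-0.0576  0.0571] ly [-0.058  0.057]
0.12 46 lx 0.0005610168736736234 ly [-0.0478  0.0476] zmax 0.13483802220994862
0.135 46 lx 0.0005742719775289238 ly [-0.0487  0.0478] zmax 0.14954271238370148
0.15 45 lx 0.0007878603748634104 ly [-0.0481  0.0474] zmax 0.1646679069073349
0.16 47 lx 0.0005348329464464759 ly [-0.0473  0.0473] zmax 0.17442873482508164
0.165 98 lx 0.0004205300654811748 ly [-0.046   0.0464] zmax 0.1799571480610916
0.17 101 lx 0.0004262056838945971 ly [-0.0109  0.0442] zmax 0.18172944943266184
0.175 84 lx 0.00044781199717333663 ly [-0.0118  0.0385] zmax 0.18172944943266184
0.18 19 lx 0.0007175011598832146 ly [-0.0107  0.0372] zmax 0.18172944943266184
0.026197426922232998 58.4178345836699 [-0.0414  0.0094  0.0276]
```

```bash
cat >> plan.py <<'E'
THR=np.array([.540,.1795,.2065]); YS=.317
def hk(x,z,y=-.024): return lan(x,z,y,yaw=YS,piv=THR)
E
python3 - <<'E'
from plan import *
p,r=cur()
up=p.copy(); up[2]=.28
mid=p+.1*(hk(-.09,.28)-p); mid[2]=.28
calls([(p+[0,0,.02],r,0,3),(up-[0,0,.01],r,0,6),(up,r,0,1)])
print()
rs=Slerp([0,1],R.concatenate([r,rot(0,YS)])); w=[]
e=hk(-.09,.28)
for k in range(1,26):
    t=k/25; t=t*t*(3-2*t); w.append((up+(e-up)*t,rs(t),0,1))
calls(w,start=(up,r)); print(e)
E
```

```text
0 0 0 -0.013 0 0 0; 0 0 0 -0.027 0 0 0; 0 0 0 -0.04 0 0 0; 0 0 0 -0.069 0 0 0; 0 0 0 -0.098 0 0 0
0 0 0 -0.03 0 0 0; 0 0 0 -0.059 0 0 0; 0 0 0 -0.088 0 0 0; 0 0 0 -0.117 0 0 0; 0 0 0 -0.137 0 0 0

0 0.003 -0.002 0 0 0 -0.002; 0 0.013 -0.008 0 0 0 -0.006; 0 0.028 -0.017 0 0 0 -0.013; 0 0.049 -0.029 0 0 0 -0.022; 0 0.075 -0.044 0 0 0 -0.034
0 0.03 -0.016 0 0 0 -0.013; 0 0.064 -0.033 0 0 0 -0.028; 0 0.101 -0.053 0 0 0 -0.044; 0 0.141 -0.073 0 0 0 -0.061; 0 0.182 -0.095 0 0 0 -0.08
0 0.046 -0.017 0 0 0 -0.018; 0 0.092 -0.034 0 0 0 -0.038; 0 0.139 -0.052 0 0 0 -0.057; 0 0.185 -0.069 0 0 0 -0.076; 0 0.231 -0.086 0 0 0 -0.095
0 0.046 -0.01 0 0 0 -0.018; 0 0.089 -0.02 0 0 0 -0.036; 0 0.13 -0.029 0 0 0 -0.052; 0 0.168 -0.037 0 0 0 -0.067; 0 0.201 -0.045 0 0 0 -0.08
0 0.029 -0.003 0 0 0 -0.011; 0 0.053 -0.005 0 0 0 -0.021; 0 0.071 -0.007 0 0 0 -0.028; 0 0.082 -0.008 0 0 0 -0.032; 0 0.086 -0.008 0 0 0 -0.033
[0.462  0.1286 0.28  ]
```

jog_arm(motion="0 0 0 -0.013 0 0 0; 0 0 0 -0.027 0 0 0; 0 0 0 -0.04 0 0 0; 0 0 0 -0.069 0 0 0; 0 0 0 -0.098 0 0 0")

```text
time: 14.28
tool_pos: [0.61, -0.2598, 0.2129]
tool_rot: [0.0, 0.764, 0.646, -0.0]
contact_force: [-0.4, -0.8, -2.2]
gripper_width: 0.031
grasp_force: 58.4
```

jog_arm(motion="0 0 0 -0.03 0 0 0; 0 0 0 -0.059 0 0 0; 0 0 0 -0.088 0 0 0; 0 0 0 -0.117 0 0 0; 0 0 0 -0.137 0 0 0")

```text
time: 14.9
tool_pos: [0.6101, -0.2598, 0.2813]
tool_rot: [0.0, 0.764, 0.646, -0.0]
contact_force: [0.6, 0.1, -2.9]
gripper_width: 0.029
grasp_force: 58.4
```

Run:
```python
from look import *
s=state(); print(s['time'],s['tool_pos'],s['contact_force'],s['grasp_force'],s['ft_torque'])
f=grab_frame("side"); cv2.imwrite('pics/side4.png',cv2.resize(f["color"][60:290,230:500,::-1],None,fx=2.5,fy=2.5,interpolation=cv2.INTER_CUBIC))
```

```text
14.9 [ 0.6101 -0.2598  0.2813] [ 0.6246  0.0854 -2.8936] 58.43040721490979 [-0.1105  0.0307  0.0064]
```

View pics/side4.png

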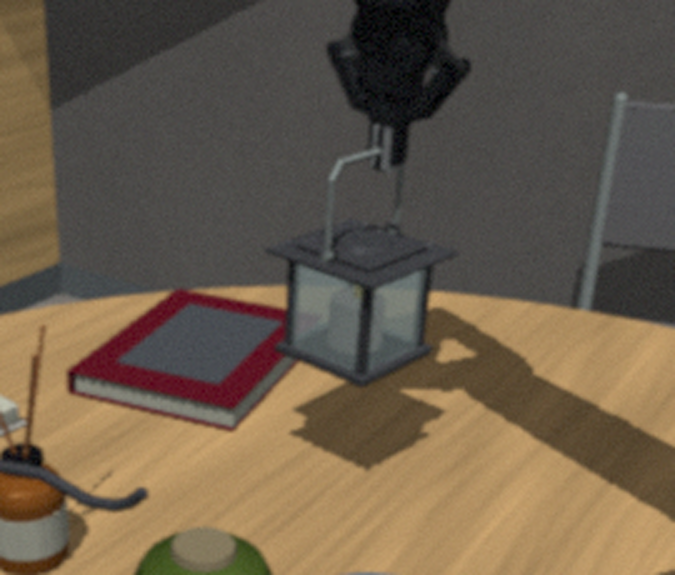

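The lantern hangs upright from the gripper, with the handle at (380,155) and its base at (360,370) in the crop. Next I'll carry it over to the stand.

jog_arm(motion="0 0.003 -0.002 0 0 0 -0.002; 0 0.013 -0.008 0 0 0 -0.006; 0 0.028 -0.017 0 0 0 -0.013; 0 0.049 -0.029 0 0 0 -0.022; 0 0.075 -0.044 0 0 0 -0.034")

```text
time: 15.58
tool_pos: [0.594, -0.218, 0.2798]
tool_rot: [-0.0, 0.746, 0.665, -0.0]
contact_force: [0.0, 0.5, -2.3]
gripper_width: 0.025
grasp_force: 58.4
```

jog_arm(motion="0 0.03 -0.016 0 0 0 -0.013; 0 0.064 -0.033 0 0 0 -0.028; 0 0.101 -0.053 0 0 0 -0.044; 0 0.141 -0.073 0 0 0 -0.061; 0 0.182 -0.095 0 0 0 -0.08")

```text
time: 16.2
tool_pos: [0.5571, -0.1216, 0.28]
tool_rot: [-0.0, 0.705, 0.709, -0.0]
contact_force: [-0.1, 0.5, -1.8]
gripper_width: 0.027
grasp_force: 58.4
```

jog_arm(motion="0 0.046 -0.017 0 0 0 -0.018; 0 0.092 -0.034 0 0 0 -0.038; 0 0.139 -0.052 0 0 0 -0.057; 0 0.185 -0.069 0 0 0 -0.076; 0 0.231 -0.086 0 0 0 -0.095")

```text
time: 16.82
tool_pos: [0.5135, -0.0063, 0.28]
tool_rot: [-0.0, 0.653, 0.758, -0.0]
contact_force: [0.6, -0.2, -2.1]
gripper_width: 0.029
grasp_force: 58.4
```

jog_arm(motion="0 0.046 -0.01 0 0 0 -0.018; 0 0.089 -0.02 0 0 0 -0.036; 0 0.13 -0.029 0 0 0 -0.052; 0 0.168 -0.037 0 0 0 -0.067; 0 0.201 -0.045 0 0 0 -0.08")

```text
time: 17.45
tool_pos: [0.4767, 0.0895, 0.28]
tool_rot: [-0.0, 0.606, 0.795, -0.0]
contact_force: [-0.2, -0.2, -2.2]
gripper_width: 0.026
grasp_force: 58.4
```

jog_arm(motion="0 0.029 -0.003 0 0 0 -0.011; 0 0.053 -0.005 0 0 0 -0.021; 0 0.071 -0.007 0 0 0 -0.028; 0 0.082 -0.008 0 0 0 -0.032; 0 0.086 -0.008 0 0 0 -0.033")

```text
time: 18.08
tool_pos: [0.4621, 0.1288, 0.28]
tool_rot: [-0.0, 0.587, 0.81, -0.0]
contact_force: [-0.2, -0.0, -1.8]
gripper_width: 0.027
grasp_force: 58.4
```

Run:
```python
from plan import *
p,r=cur(); s=state(); print(s['time'],p,hk(-.09,.28),(r.inv()*rot(0,YS)).as_rotvec(),s['contact_force'],s['joint_pos'])
calls([(hk(-.09,.226),rot(0,YS),0,10)])
```

```text
18.075 [0.4621 0.1288 0.28  ] [0.462  0.1286 0.28  ] [-0.0006  0.0002 -0.0006] [-0.169  -0.0421 -1.8443] [ 0.1168 -0.329   1.8775 -0.0003  1.5936 -0.1997]
0 0 0 0.011 0 0 0; 0 0 0 0.022 0 0 0; 0 0 0 0.032 0 0 0; 0 0 0 0.043 0 0 0; 0 0 0 0.054 0 0 0
0 0 0 0.011 0 0 0; 0 0 0 0.022 0 0 0; 0 0 0 0.032 0 0 0; 0 0 0 0.043 0 0 0; 0 0 0 0.054 0 0 0
```

jog_arm(motion="0 0 0 0.011 0 0 0; 0 0 0 0.022 0 0 0; 0 0 0 0.032 0 0 0; 0 0 0 0.043 0 0 0; 0 0 0 0.054 0 0 0")

```text
time: 18.7
tool_pos: [0.4621, 0.1286, 0.2525]
tool_rot: [-0.0, 0.587, 0.81, -0.0]
contact_force: [0.0, 0.4, -3.1]
gripper_width: 0.032
grasp_force: 58.4
```

jog_arm(motion="0 0 0 0.011 0 0 0; 0 0 0 0.022 0 0 0; 0 0 0 0.032 0 0 0; 0 0 0 0.043 0 0 0; 0 0 0 0.054 0 0 0")

```text
time: 19.32
tool_pos: [0.4621, 0.1287, 0.2256]
tool_rot: [-0.0, 0.587, 0.81, -0.0]
contact_force: [0.0, 0.7, -2.5]
gripper_width: 0.027
grasp_force: 58.4
```

```bash
cat > look2.py <<'E'
from plan import *
def look2(img=None):
  p,r=cur(); s=state(); print(s['time'],p,s['contact_force'],s['grasp_force'])
  cc,sn=np.cos(YS),np.sin(YS)
  for c in("side","scene"):
    f=grab_frame(c); W=cloud(f)
    print(c,[ [ (round(x['p'],2),np.array(x['at'])) for x in place_of(c,n)[:1]] for n in("bail_top","pivot","throat_low")])
    if img==c: cv2.imwrite('pics/'+img+'_%d.png'%(s['time']*100),cv2.resize(f["color"][160:400,160:430,::-1] if c=="side" else f["color"][120:360,310:580,::-1],None,fx=2.5,fy=2.5))
    for n in("lantern","stand"):
      for x in cut_out(c,n)[:1]:
        P=W[x["pixels"]]; P=P[np.isfinite(P[:,0])]; q=(P-THR)[:,:2]; lx=q@[cc,sn]; ly=q@[-sn,cc]; z=P[:,2]
        if n=="stand":
            for a in(-.02,-.012,-.004,.004,.012,.04):
                k=(abs(lx-a)<.004)&(abs(ly)<.012)&(z>.19)
                if k.sum()>2: print('  arm',a,k.sum(),'ly',np.median(ly[k]),'z',np.median(z[k]),'top',np.percentile(z[k],97),'bot',np.percentile(z[k],3))
        else:
            zt=np.percentile(z,99.7); lo=z-p[2]
            for a,b in((-.055,-.04),(-.04,-.025),(-.025,-.01),(-.01,.005),(.005,.01),(.012,.03)):
                k=(lo>a)&(lo<b)&(abs(ly)<.056)&(abs(lx-np.median(lx))<.05)
                if k.sum()>2: print('  bail',a,k.sum(),'lx',np.median(lx[k]),'ly',np.percentile(ly[k],[2,98]),'zmax',z[k].max())
E
python3 - <<'E'
from look2 import *
look2("side")
E
ls pics
```

```text
19.325 [0.4621 0.1287 0.2256] [ 0.0383  0.669  -2.5284] 58.43495048582554
side [[(0.65, array([0.4536, 0.1488, 0.2417]))], [(0.65, array([0.4557, 0.1451, 0.1662]))], [(0.61, array([0.5441, 0.1788, 0.203 ]))]]
  bail -0.055 677 lx -0.08954776805569599 ly [-0.0433  0.0479] zmax 0.18543851222445346
  bail -0.04 72 lx -0.08857121896300979 ly [-0.046   0.0494] zmax 0.20046276861205425
  bail -0.025 54 lx -0.08822335200313797 ly [-0.045   0.0489] zmax 0.21506313240974345
  bail -0.01 40 lx -0.08839696543147646 ly [0.0467 0.0497] zmax 0.2302742699514857
  bail 0.005 20 lx -0.08832765123850977 ly [0.0442 0.0493] zmax 0.2354108546600167
  bail 0.012 110 lx -0.08862696208512824 ly [-0.0109  0.0428] zmax 0.24670348344860815
  arm -0.02 24 ly 0.0038583398061678006 z 0.2182665326656451 top 0.2207526379324317 bot 0.21329350131568778
  arm -0.012 30 ly 0.004059033412355707 z 0.21340067625720796 top 0.21855174927735552 bot 0.20815899060266788
  arm -0.004 25 ly 0.0037962001269669092 z 0.20967079712036957 top 0.21252426070928837 bot 0.2066506024150436
  arm 0.004 22 ly 0.004188563044559386 z 0.209257
[... 981 characters left out ...]
8449024 top 0.2195297954107564 bot 0.2116634316087852
  arm -0.012 27 ly -0.0014654745176246068 z 0.21076494043664784 top 0.2151167371956093 bot 0.20731869264090144
  arm -0.004 20 ly -0.0018913246965474575 z 0.20802423312229096 top 0.21024664143117075 bot 0.2041256903864224
  arm 0.004 19 ly -0.0019583592906244228 z 0.2075981444095717 top 0.20926371050031814 bot 0.20461360066152984
  arm 0.012 9 ly -0.003182726187108806 z 0.20703004503435707 top 0.2098142397973558 bot 0.20402152055909617
  arm 0.04 20 ly -0.0018313829899055498 z 0.21977662009601936 top 0.2210604704070328 bot 0.21491832858020293
s1full.png
scene0.png
side0.png
side1.png
side2.png
side4.png
side_1932.png
wrist1.png
wrist3.png
```

jog_arm(motion="0 0 0.008 0 0 0 0; 0 0.001 0.026 0 0 0 0; 0 0.001 0.05 0 0 0 0; 0 0.002 0.074 0 0 0 0; 0 0.002 0.098 0 0 0 0")

```text
time: 20.55
tool_pos: [0.5093, 0.1452, 0.2258]
tool_rot: [-0.0, 0.587, 0.81, -0.0]
contact_force: [-0.5, 0.1, -2.2]
gripper_width: 0.032
grasp_force: 58.4
```

jog_arm(motion="0 0 0.024 0 0 0 0; 0 0 0.046 0 0 0 0; 0 0 0.064 0 0 0 0; 0 0 0.078 0 0 0 0; 0 0 0.084 0 0 0 0")

```text
time: 21.18
tool_pos: [0.5486, 0.158, 0.2259]
tool_rot: [-0.0, 0.587, 0.81, -0.0]
contact_force: [0.3, -0.5, -2.6]
gripper_width: 0.03
grasp_force: 58.4
```

```bash
python3 - <<'E'
from look2 import *
look2("side")
E
ls pics
```

```text
21.175 [0.5486 0.158  0.2259] [ 0.3294 -0.5273 -2.5639] 58.44624711200595
side [[(0.89, array([0.5412, 0.176 , 0.2428]))], [(0.7, array([0.5449, 0.176 , 0.1682]))], [(0.92, array([0.5454, 0.1794, 0.2072]))]]
  bail -0.055 618 lx 0.001462440197153845 ly [-0.0402  0.0489] zmax 0.18460000570377827
  bail -0.04 55 lx 0.0022484531348745565 ly [-0.0442  0.0499] zmax 0.20086273679337652
  bail -0.025 74 lx 0.0026483011352136116 ly [-0.045   0.0498] zmax 0.21536870609468067
  bail -0.01 41 lx 0.0026627453501509414 ly [0.0459 0.05  ] zmax 0.23025971502723508
  bail 0.005 19 lx 0.0030439725922409597 ly [0.0443 0.0499] zmax 0.23547491389334146
  bail 0.012 123 lx 0.0023863642260893154 ly [-0.0113  0.0436] zmax 0.2473035882377584
  arm -0.02 31 ly 0.003676914249507519 z 0.21898540095013636 top 0.22079952211974252 bot 0.21305416918037073
  arm -0.012 27 ly 0.0039619801790932675 z 0.21291260365691522 top 0.2178050899074126 bot 0.20836923236023733
  arm -0.004 29 ly 0.003862513068044526 z 0.2090087821527597 top 0.21257222508022938 bot 0.20455449982070725
  arm 0.004 29 ly 0.0035654271168134217 z 0.
[... 897 characters left out ...]
2  0.038 ] zmax 0.24532863057611026
  arm -0.012 18 ly -0.0005906157584390603 z 0.20975316646932538 top 0.21367833903337338 bot 0.20635810323231205
  arm -0.004 17 ly -0.0018922831305276575 z 0.20706214528410988 top 0.20920295762922644 bot 0.20418044222374226
  arm 0.004 15 ly -0.0017609095222942354 z 0.2076674466683952 top 0.20897333097615078 bot 0.2051019533430477
  arm 0.012 12 ly -0.0028841162300877413 z 0.20777679860388779 top 0.20990689070427138 bot 0.20451615451248545
  arm 0.04 16 ly -0.0023804763979335865 z 0.21908648400509803 top 0.22059105457014283 bot 0.2153826470836698
s1full.png
scene0.png
side0.png
side1.png
side2.png
side4.png
side_1932.png
side_2117.png
wrist1.png
wrist3.png
```

jog_arm(motion="0 0 0 0.01 0 0 0; 0 0 0 0.021 0 0 0; 0 0 0 0.033 0 0 0; 0 0 0 0.044 0 0 0; 0 0 0 0.051 0 0 0")

```text
time: 22.4
tool_pos: [0.548, 0.1579, 0.1997]
tool_rot: [-0.0, 0.587, 0.81, -0.001]
contact_force: [0.5, 0.5, -3.0]
gripper_width: 0.027
grasp_force: 58.5
```

jog_arm(motion="0 0 0 0.002 0 0 0; 0 0 0 0.003 0 0 0; 0 0 0 0.004 0 0 0; 0 0 0 0.005 0 0 0; 0 0 0 0.006 0 0 0")

```text
time: 23.02
tool_pos: [0.5483, 0.1579, 0.1975]
tool_rot: [-0.0, 0.587, 0.81, -0.0]
contact_force: [-0.5, 0.2, -1.7]
gripper_width: 0.03
grasp_force: 58.5
```

Run:
```python
from look2 import *
look2()
```

```text
23.025 [0.5483 0.1579 0.1975] [-0.4518  0.1643 -1.6781] 58.45107285305858
side [[(0.81, array([0.5415, 0.1802, 0.2164]))], [(0.81, array([0.5396, 0.1758, 0.1402]))], [(0.91, array([0.5432, 0.1809, 0.2083]))]]
  bail -0.055 635 lx 0.0013083708142767685 ly [-0.0424  0.0488] zmax 0.1574897256922715
  bail -0.04 60 lx 0.0022465549551762606 ly [-0.0457  0.0501] zmax 0.17152868070075272
  bail -0.025 48 lx 0.0022132586696173577 ly [-0.0446  0.0502] zmax 0.18746773439155068
  bail -0.01 36 lx 0.0022279957429769933 ly [0.0453 0.0499] zmax 0.2017439427370843
  bail 0.005 19 lx 0.002312505713546828 ly [0.0443 0.0505] zmax 0.20731672971317266
  bail 0.012 116 lx 0.0022478603877714404 ly [-0.0104  0.0427] zmax 0.21821336433706778
  arm -0.02 25 ly 0.00393058566144314 z 0.21829076590661145 top 0.2212251562176834 bot 0.21309203070652766
  arm -0.012 22 ly 0.0039296634713927615 z 0.21245961146817643 top 0.21576438124169206 bot 0.20782627848856514
  arm -0.004 27 ly 0.004074644565161123 z 0.20937117636652208 top 0.21176120862796585 bot 0.2049331817102072
  arm 0.004 12 ly 0.003617425324977816 z 0.20
[... 234 characters left out ...]
p 0.22262243110915197 bot 0.21636581105850328
scene [[(0.89, array([0.5399, 0.1829, 0.2125]))], [(0.82, array([0.545 , 0.178 , 0.1406]))], [(0.7, array([0.5389, 0.1741, 0.2037]))]]
  bail -0.055 353 lx 0.003535093838870572 ly [-0.0487  0.0409] zmax 0.15714744341241255
  bail -0.04 32 lx 0.0034003686770375002 ly [-0.0494  0.0457] zmax 0.17244119822853982
  bail -0.025 43 lx 0.00321575450514832 ly [-0.0498  0.0457] zmax 0.18742780700711276
  bail -0.01 45 lx 0.003153300904632733 ly [-0.0495  0.0459] zmax 0.20227321358660372
  bail 0.005 23 lx 0.003014691044221371 ly [-0.0485  0.0439] zmax 0.2073764062072324
  bail 0.012 107 lx 0.0030052378580557896 ly [-0.0412  0.0378] zmax 0.21656135065509274
```

jog_arm(motion="0 0 0 0.001 0 0 0; 0 0 0 0.002 0 0 0; 0 0 0 0.003 0 0 0; 0 0 0 0.003 0 0 0; 0 0 0 0.003 0 0 0")

```text
time: 24.25
tool_pos: [0.5482, 0.1579, 0.1959]
tool_rot: [-0.0, 0.587, 0.81, -0.0]
contact_force: [-0.2, 0.1, -2.4]
gripper_width: 0.032
grasp_force: 58.5
```

```bash
cat > fz.py <<'E'
from h import *
F=[];T=[]
for i in range(8):
    grab_frame("side"); s=state(); F.append(s['contact_force']);T.append(s['ft_torque'])
print(s['time'],s['tool_pos'],'F',np.mean(F,0),np.std(F,0),'T',np.mean(T,0))
E
python3 fz.py
```

```text
24.65 [0.5482 0.1579 0.1959] F [ 0.0427  0.1367 -2.5307] [0.3422 0.2997 0.5625] T [-0.0665 -0.0124  0.0054]
```

jog_arm(motion="0 0 0 0.001 0 0 0; 0 0 0 0.002 0 0 0; 0 0 0 0.002 0 0 0; 0 0 0 0.002 0 0 0; 0 0 0 0.002 0 0 0")

```text
time: 25.28
tool_pos: [0.5482, 0.1579, 0.195]
tool_rot: [-0.0, 0.587, 0.81, -0.0]
contact_force: [0.0, 0.6, -2.8]
gripper_width: 0.032
grasp_force: 58.4
```

```bash
python3 fz.py
```

```text
25.675 [0.5482 0.1579 0.1949] F [ 0.0648 -0.1967 -2.1948] [0.321  0.5983 0.5464] T [-0.0439 -0.0031 -0.0244]
```

jog_arm(motion="0 0 0 0.001 0 0 0; 0 0 0 0.001 0 0 0; 0 0 0 0.001 0 0 0; 0 0 0 0.001 0 0 0; 0 0 0 0.001 0 0 0")

```text
time: 26.3
tool_pos: [0.5483, 0.1579, 0.1945]
tool_rot: [-0.0, 0.587, 0.81, -0.0]
contact_force: [0.1, 0.2, 0.0]
gripper_width: 0.027
grasp_force: 58.4
```

```bash
python3 fz.py
```

```text
26.7 [0.5483 0.1579 0.1944] F [-0.026   0.0005 -0.807 ] [0.391  0.3165 0.4218] T [-0.0367 -0.0139 -0.009 ]
```

jog_arm(motion="0 0 0 0.001 0 0 0; 0 0 0 0.001 0 0 0; 0 0 0 0.001 0 0 0; 0 0 0 0.001 0 0 0; 0 0 0 0.001 0 0 0")

```text
time: 27.32
tool_pos: [0.5483, 0.1579, 0.194]
tool_rot: [-0.0, 0.587, 0.81, -0.0]
contact_force: [0.2, -0.4, 0.0]
gripper_width: 0.028
grasp_force: 58.5
```

```bash
python3 fz.py
```

```text
27.725 [0.5483 0.1579 0.194 ] F [-0.1121 -0.1878 -0.1182] [0.4343 0.3408 0.3097] T [-0.0233 -0.0045  0.0041]
```

jog_arm(motion="5 0 0 0 0 0 0; 8 0 0 0 0 0 0; 12 0 0 0 0 0 0; 18 0 0 0 0 0 0; 26 0 0 0 0 0 0")

```text
time: 28.35
tool_pos: [0.5482, 0.1579, 0.1939]
tool_rot: [-0.0, 0.587, 0.81, -0.0]
contact_force: [0.1, 0.5, 0.0]
gripper_width: 0.258
grasp_force: 0.0
```

jog_arm(motion="40 0 0 0 0 0 0; 50 0 0 0 0 0 0; 50 0 0 0 0 0 0; 50 0 0 0 0 0 0; 50 0 0 0 0 0 0")

```text
time: 28.98
tool_pos: [0.5482, 0.1579, 0.1939]
tool_rot: [-0.0, 0.587, 0.81, -0.0]
contact_force: [0.2, 0.5, 0.1]
gripper_width: 0.501
grasp_force: 0.0
```

```bash
python3 - <<'E'
from look2 import *
look2("side")
E
python3 fz.py; ls pics
```

```text
28.975 [0.5482 0.1579 0.1939] [0.248  0.4997 0.0984] 0.0
side [[(0.58, array([0.5394, 0.1844, 0.0345]))], [(0.69, array([0.54  , 0.1782, 0.1347]))], [(0.92, array([0.5425, 0.1799, 0.2045]))]]
  bail -0.055 650 lx 0.001242123044336939 ly [-0.0425  0.0496] zmax 0.15357880718511613
  bail -0.04 63 lx 0.0021005873784357126 ly [-0.0448  0.0503] zmax 0.16874394279301158
  bail -0.025 53 lx 0.0023890313955289054 ly [-0.0451  0.0506] zmax 0.18389436985875052
  bail -0.01 56 lx 0.002566016019567967 ly [-0.0439  0.0505] zmax 0.19873665158863685
  bail 0.005 24 lx 0.0020086231100537094 ly [-0.0435  0.0502] zmax 0.2038900385744995
  bail 0.012 166 lx 0.00221651549451555 ly [-0.0355  0.0442] zmax 0.21580702566742155
  arm -0.02 27 ly 0.004055087771049896 z 0.2178332979159881 top 0.22026652066860897 bot 0.21124678649550405
  arm -0.012 28 ly 0.004061273124395258 z 0.2116846905504548 top 0.21584966438706324 bot 0.20705703505895515
  arm -0.004 28 ly 0.004165314192264938 z 0.20870286181546505 top 0.21184698067085136 bot 0.2055901334348662
  arm 0.004 6 ly 0.003928219225460451 z 0.20812700063398668 t
[... 742 characters left out ...]
1765286 ly [-0.048   0.0448] zmax 0.2038164548330062
  bail 0.012 73 lx 0.0030242315893568633 ly [-0.0417  0.0394] zmax 0.2169528130989603
  arm -0.02 7 ly -0.001988578716672244 z 0.21540083035799634 top 0.2172558655791037 bot 0.21190998323342908
  arm 0.012 5 ly -0.0032800877844017333 z 0.2066676923114958 top 0.20754870725670352 bot 0.20422332655420533
  arm 0.04 21 ly -0.0018198009339416333 z 0.21866390643888567 top 0.22097124933316364 bot 0.21589004057237474
29.975 [0.5482 0.1579 0.1939] F [-0.2133  0.395   0.3172] [0.3111 0.4114 0.4953] T [-0.0045 -0.0147  0.002 ]
s1full.png
scene0.png
side0.png
side1.png
side2.png
side4.png
side_1932.png
side_2117.png
side_2897.png
wrist1.png
wrist3.png
```

It hangs free, straight and on centre. I'll retreat straight up.

jog_arm(motion="50 0 0 -0.02 0 0 0; 50 0 0 -0.05 0 0 0; 50 0 0 -0.09 0 0 0; 50 0 0 -0.14 0 0 0; 50 0 0 -0.2 0 0 0")

```text
time: 30.6
tool_pos: [0.5483, 0.1579, 0.2961]
tool_rot: [0.0, 0.587, 0.81, 0.0]
contact_force: [0.3, -0.5, 0.5]
gripper_width: 0.498
grasp_force: 0.0
```

jog_arm(motion="50 0 0 -0.04 0 0 0; 50 0 0 -0.08 0 0 0; 50 0 0 -0.1 0 0 0; 50 0 0 -0.1 0 0 0; 50 0 0 -0.1 0 0 0")

```text
time: 31.22
tool_pos: [0.548, 0.1579, 0.3426]
tool_rot: [-0.001, 0.587, 0.81, -0.001]
contact_force: [0.7, 0.5, -0.6]
gripper_width: 0.502
grasp_force: 0.0
```

Run:
```python
from plan import *
f=grab_frame("side"); a=cloud(f); im1=f["color"].astype(int)
cv2.imwrite('pics/side5.png',cv2.resize(f["color"][160:400,160:430,::-1],None,fx=2.5,fy=2.5))
for i in range(12): grab_frame("side")
im2=grab_frame("side")["color"].astype(int)
print(state()['time'],state()['tool_pos'],np.abs(im2-im1)[200:380,230:420].mean(),np.abs(im2-im1)[300:400,0:150].mean())
for n in("blue_bowl","green_bowl","diffuser"): print(n,place_of("side",n)[0]["at"])
```

```text
31.925 [0.5483 0.158  0.344 ] 2.6404678362573097 2.163
blue_bowl [0.4448, 0.0134, 0.0022]
green_bowl [0.6014, 0.0043, 0.0006]
diffuser [0.753, 0.0373, -0.0005]
```

View pics/side5.png

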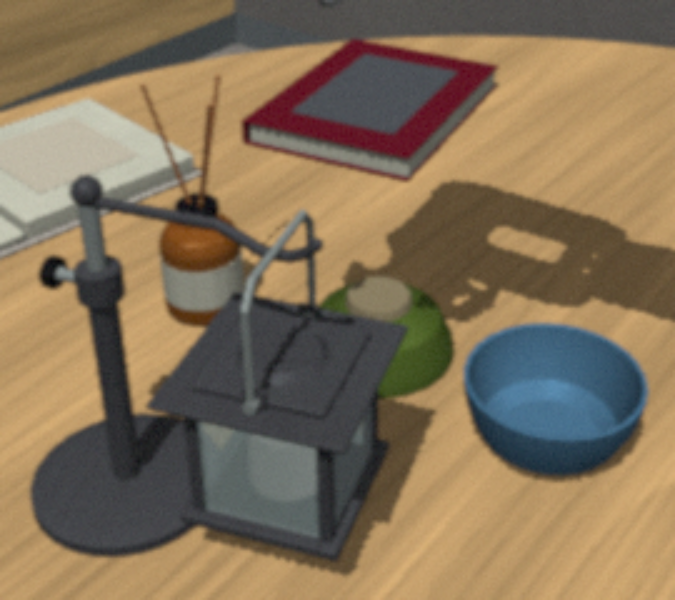

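The handle's bar rests in the hook throat at about (285,255) in the crop. The lantern hangs straight and still, and the bowls and bottle haven't moved.

```bash
python3 -c "
from plant import *
print(job_done())"
```

```text
the job is handed in; nothing more can be done
None
```

The lantern hangs by its handle from the stand's hook, straight and still, with the gripper clear and the bowls and scent bottle where they were; handed in at about 32 s.

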